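# Clamp a cylinder by running the gate pin through its L-slot

### The arm

A 7-joint arm with a two-finger parallel gripper is mounted at the origin on a cart in front of the work surface, level with it; the furniture and walls round the work are solid. World frame = base frame: x ahead of the robot, y to its left, z up, the work surface at z = 0. Lengths are in m, angles in rad, forces in N, time in s.
With the tool pointing down it reaches from about 0.4 to 0.875 m from the base axis. Payload 19.3 kg.
Tool frame: the origin (TCP) lies midway between the tips of the shut fingers; the grasp point (between the pads) lies 19 mm behind it; x points along the fingers, y is the direction in which the jaws open and shut, and the axes are right-handed (so a half turn about x gives the same grasp; the last joint's range is limited). The gripper opens to 85 mm and grips with 20 to 120 N. Pads are 22 mm wide; open, the fingers measure 114 mm over their backs; the gripper's body (76 mm by 85 mm) begins 54 mm behind the grasp point. The pads swing forward as they close: fully open they stand 13 mm farther back than shut.
Start: joints at [1.033, 0.521, -0.036, 1.599, 0.021, 1.021, -0.113], TCP at [0.282, -0.558, 0.231] pointing down, gripper open.
Joint ranges: [-2.91, 2.91], [-0.3, 2.13], [-1.5, 1.42], [0.17, 2.43], [-1.26, 4.41], [0.16, 1.93], [-2.52, 2.52]. Speed limits (rad/s): [1.89, 1.89, 2.39, 2.39, 3.01, 3.01, 3.01].

### API

Orientations are given as [roll, pitch, yaw] about the fixed x, y, z axes, in that order (R = Rz(yaw) Ry(pitch) Rx(roll)).
In Python, from workcell import telemetry, vision, workorder gives the robot as it stands. The module is installed in compiled form; this text tells all that it offers.
- The arm moves only by the tool play_rows, never from a script. Its argument "deltas" is a list of rows, each a list of 7 numbers: the shift along the world's x, y, z in mm, then the turn, a rotation vector about the world's x, y, z in degrees, then the finger opening in mm, from 0 to 85.4. In form: [[x, y, z, wx, wy, wz, jaw], ...]. A call has 1 to 8 rows; each row shifts and turns the commanded pose from where the row before left it; what a row does not reach is not made up. A row lasts 1/8 s, in which the tool goes at most 62.5 mm and 10.7 degrees, less where a joint would pass 70% of its speed; a pose out of reach is approached as far as the arm can. A call with a gripper value outside its range is refused whole. The fingers move at their own pace and stop on an object; "grip_force" is the grip in N (left out, the last holds). Time passes only in rows, so rows that do not move let the fingers close. It gives the time, the measured TCP pose, the force and the opening at its end, in the units of the state.
- telemetry.observe(): the state, without advancing time (a new reading comes with each control period).
- vision.grab_frame(name): name is "scene" or "top" or "wrist"; returns the picture (400x640x3 uint8, red, green, blue); there is no depth.
- vision.camera_info(name): a dict with "mtx" (3x3 intrinsics, pixels), "rvec" (rotation vector, rad) and "tvec" (3), from world to camera coordinates, as OpenCV has them. Camera axes: x right, y down, z forward; pixel columns grow to the right and rows downward; lengths in m; the calibration is good to about 2 mm. A picture is of the moment at which its call begins: read the wrist's pose just before it. camera_info takes no time and is no camera call; for the wrist camera it gives the pose at the moment of the call.
- workorder.job_done(): hands the job in, once; it reports no verdict.
The state is a dict: "clock": time; "qpos": joint angles; "qd": joint speeds; "joint_efforts": joint torques, N m; "position": TCP position; "tool_rot": TCP orientation; "force": force on the tool from outside, world axes, zero at the start; "moment": the same for the moment, N m; "grip_width": finger opening in m.
Only numpy, scipy, OpenCV 4.12 (cv2) and the standard library are available. Lean on these libraries where they do the work, as an engineer would, in place of code of your own. Each camera call takes 0.05 s, during which the arm holds its last target. There are 200 camera calls.

### The job

Clamp the cylinder block that sits in the fixture: with the fingertips, push the upright steel pin along the long leg of the L-shaped slot to the corner, so that the jaw drives the block home against its stop, then push the pin sideways to the very end of the short leg to lock the jaw. Only push the pin: do not lift anything, do not push the block by hand, and leave the things standing around the fixture where they are.

Things in the scene. Friction and masses are not known exactly. Their poses are not given: they have to be found in the camera images.
- clamp_fixture: Fixed fixture: dark base plate 10 mm high (frame: x -45 to 250, y -52 to 88 mm), aluminium gate housing with the slot (x -36 to 104, y -44 to 80, flat top 25.5 mm over the bench), seat beyond it with 48 mm high end stop (face at x = 222) and 26 mm high side rails. Origin: on the bench under the long leg's start. x: along the long leg to the seat; y: along the short leg, corner to end; z up.
- gate_pin: Upright round steel pin, 16 mm diameter, flat top 60 mm over the bench (34.5 mm above the gate plate), captive in the 19 mm wide slot by a 40 mm flange below. Origin on its axis at the flange's underside, 10 mm over the bench; z along the pin. Slides easily, stays where left, tilts up to 3 degrees in its play; starts in the long leg's first 10 mm. Pushing it takes 1 to 3 N, with the block 6 to 15 N.
- slot_start (a point): Point on the gate plate's top (25.5 mm above the bench) where the pin's axis is at the very start of the long leg.
- slot_corner (a point): Point on the gate plate's top where the pin's axis is at the corner of the L, 60 mm from slot_start along the fixture's x axis.
- slot_end (a point): Point on the gate plate's top where the pin's axis is at the end of the short leg, 36 mm from slot_corner along the fixture's y axis. The slot lets the pin's axis stray 1.5 mm from these centre lines and past these ends.
- clamp_jaw (a joint): Slide of the clamp jaw along the fixture's x axis, m; 0 = fully open, about 0.046 = clamped. It has no spring. The pin's flange pushes it forward once the pin has gone 14 mm plus this value along the long leg; the pin does not pull it back.
- workpiece: Cylinder block, light grey extruded aluminium, 60 x 60 x 58 mm, about 0.4 kg, standing loose in the seat on the base plate. Origin: centre of its underside, 10 mm above the bench. It starts 10 to 18 mm short of the end stop; home against the stop its centre is at x = 192 mm in the fixture's frame.
- grease_pot: Bystander: round pot with a screw lid, 69 mm diameter, 54 mm high, on the bench beside the fixture's seat, on the short leg's side; origin at the centre of its underside.
- tape_roll: Bystander: black roll of tape, 58 mm diameter, 19 mm high, on the bench beside the fixture, on the side away from the short leg; origin at the centre of its underside.
- end_cap: Bystander: square cast end cap, 56 x 56 x 18 mm, on the bench beside the fixture, on the short leg's side; origin at the centre of its underside.

How it is judged:
On the way, in this order (a step that is already met when the one before it is completed fails the run):
1. the pin has been pushed along the long leg to the corner, still in line with the long leg (x of gate_pin in the frame of clamp_fixture above 0.052 m and y of gate_pin in the frame of clamp_fixture below 0.008 m), for 0.05 s.
2. the pin has been pushed round the corner to the end of the short leg (x of gate_pin in the frame of clamp_fixture above 0.052 m and y of gate_pin in the frame of clamp_fixture above 0.032 m), for 0.2 s.
At the end, for the whole second after the job is handed in: The pin is at rest in the short leg within 4 mm of its end, the jaw has closed at least 41 mm, and the cylinder block stands upright on the base within 5 mm of home against the end stop, at rest (x of gate_pin in the frame of clamp_fixture between 0.055 and 0.065 m and y of gate_pin in the frame of clamp_fixture above 0.032 m and z of each of gate_pin, workpiece in the frame of clamp_fixture below 0.014 m and value of joint clamp_jaw above 0.041 m and x of workpiece in the frame of clamp_fixture above 0.187 m and angle between workpiece's own z axis and vertical below 0.08 rad and linear speed of each of gate_pin, workpiece below 0.01 m/s); the robot touches nothing.
It fails at once if the pin is lifted or forced out of its slot (raised 6 mm) (z of gate_pin in the frame of clamp_fixture above 0.016 m).
It fails at once if the cylinder block is lifted (raised 10 mm) (z of workpiece in the frame of clamp_fixture above 0.02 m).
It fails at once if the robot pushes the cylinder block (more than 2 N) (contact force between the arm and workpiece above 2 N).
It fails at once if the fingers push the cylinder block (more than 2 N) (contact force between the fingers and workpiece above 2 N).
It fails at once if a bystander is moved more than 20 mm (distance of any of grease_pot, tape_roll, end_cap from where it was at the start of the episode above 0.02 m).
It also fails if it takes over 45 s, if anything falls off the work surface, if the arm or the gripper's body presses on something with over 40 N, if the wrist force passes 120 N, or if a joint passes its speed limit or range.

## Working session

There is one attempt and no reset: what is moved stays moved. The work goes in short steps, Python scripts to look and compute and a tool call to move; the robot and the scene stay as the last step left them, time stands still between calls to the robot, and variables do not carry over. Pictures are saved under pics/ and viewed, about 8 in all and at most 12, crops included, and the job is handed in when it is done.

Besides the shell and the picture viewer there is one more tool, called by a JSON object that holds its "op" and its "data", one argument or row to a line. play_rows: Moves the arm, as the interface text tells. Its arguments: {"type":"object","properties":{"deltas":{"type":"array","items":{"type":"array","items":{"type":"number"}}},"grip_force":{"type":"number"}},"required":["deltas"]}

```bash
mkdir -p pics; python3 - <<'E'
from workcell import telemetry, vision
import cv2
for n in ("scene","top"):
    f=vision.grab_frame(n); cv2.imwrite(f"pics/{n}0.png",f[...,::-1])
    i=vision.camera_info(n); print(n,i)
s=telemetry.observe(); print({k:s[k] for k in("clock","position","tool_rot","force","grip_width")})
a=cv2.imread("pics/top0.png"); 
E
```

```text
scene {'mtx': array([[508.44499323,   0.        , 309.11946864],
       [  0.        , 508.44499323, 197.03615329],
       [  0.        ,   0.        ,   1.        ]]), 'rvec': array([ 0.92775715, -2.20490969,  1.31609318]), 'tvec': array([0.64479227, 0.13263376, 0.70787357])}
top {'mtx': array([[442.35164114,   0.        , 325.14996197],
       [  0.        , 442.35164114, 191.2728471 ],
       [  0.        ,   0.        ,   1.        ]]), 'rvec': array([ 2.14012492, -2.18478836,  0.07251284]), 'tvec': array([0.35421486, 0.5496413 , 0.853167  ])}
{'clock': 0.1, 'position': array([ 0.28166541, -0.55760154,  0.23080157]), 'tool_rot': array([-1.50709215,  1.56977208,  2.1023126 ]), 'force': array([-0.36485127, -0.7675116 , -0.1599619 ]), 'grip_width': 0.08551086744256645}
```

View pics/top0.png

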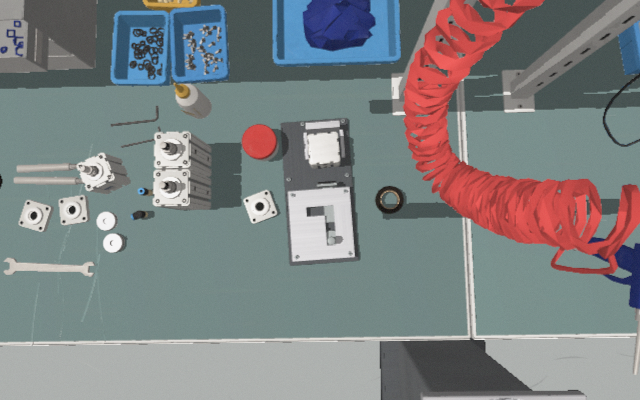

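View pics/scene0.png

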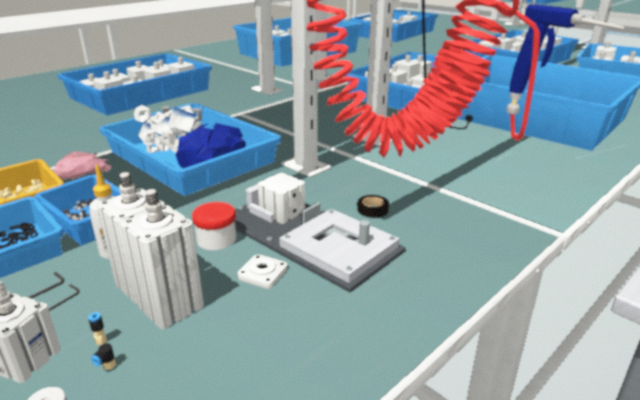

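The top view shows the fixture at about (320,190), with its x axis pointing up the image and the short leg pointing left. The pin is near (332,240). I'll enlarge that area.

```bash
cat > h.py <<'E'
import numpy as np, cv2
from workcell import telemetry, vision
def P(n,i=None):
    i=i or vision.camera_info(n); R=cv2.Rodrigues(i["rvec"])[0]; return i["mtx"],R,i["tvec"]
def back(n,uv,z,i=None):
    K,R,t=P(n,i); c=-R.T@t
    d=(R.T@np.linalg.inv(K)@np.c_[np.atleast_2d(uv),np.ones(len(np.atleast_2d(uv)))].T).T
    return c+d*((z-c[2])/d[:,2])[:,None]
def proj(n,X,i=None):
    i=i or vision.camera_info(n)
    return cv2.projectPoints(np.atleast_2d(np.float64(X)),i["rvec"],i["tvec"],i["mtx"],None)[0][:,0]
E
python3 - <<'E'
from h import *
a=cv2.imread("pics/top0.png")[110:270,230:410]
b=cv2.imread("pics/scene0.png")[165:295,190:410]
cv2.imwrite("pics/topc.png",cv2.resize(a,None,fx=3.7,fy=3.7,interpolation=cv2.INTER_CUBIC))
cv2.imwrite("pics/scenec.png",cv2.resize(b,None,fx=3.6,fy=3.6,interpolation=cv2.INTER_CUBIC))
print(-P("top")[1].T@P("top")[2],-P("scene")[1].T@P("scene")[2])
E
```

```text
[0.47571466 0.3217959  0.90863117] [0.04174094 0.85114557 0.45633616]
```

View pics/topc.png

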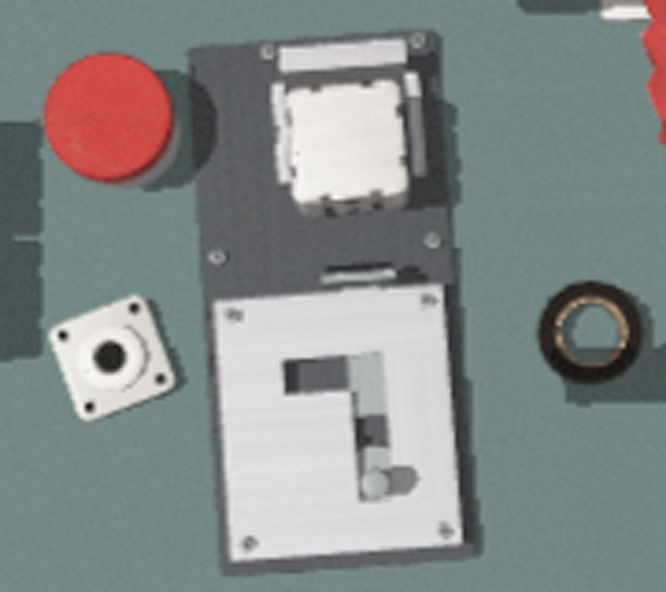

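View pics/scenec.png

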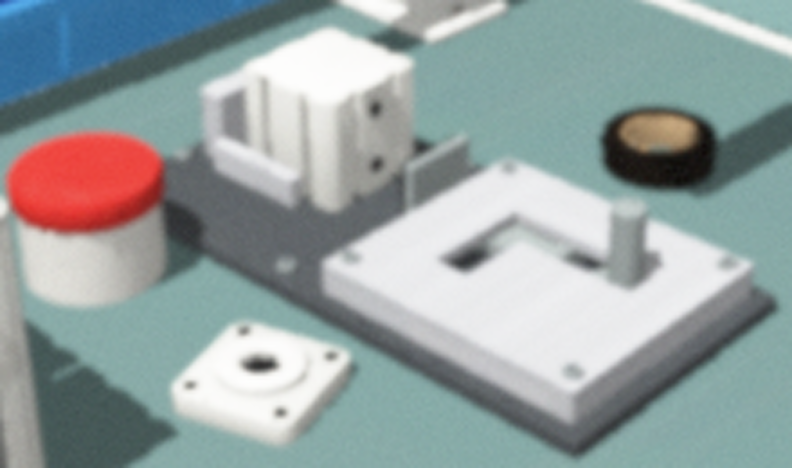

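In the top crop (×3.7) the gate plate corners are about (214,303), (444,284), (463,541) and (230,561), and the pin top is (376,484). In the scene crop (×3.6) the pin top is about (629,207) and the plate corners are (325,265), (510,163), (752,262) and (575,393).

```bash
cat > fit.py <<'E'
from h import *
from scipy.optimize import least_squares
T=lambda p:np.array(p)/3.7+[230,110]
S=lambda p:np.array(p)/3.6+[190,165]
f=np.array([[104,80,25.5],[104,-44,25.5],[-36,-44,25.5],[-36,80,25.5]])/1e3
b=np.array([[250,88,10],[250,-52,10],[-45,88,10]])/1e3
tp=T([[214,303],[444,284],[463,541],[230,561]]); tb=T([[188,48],[438,30],[222,575]])
sp=S([[325,265],[510,163],[752,262],[575,393]])
it,is_=vision.camera_info("top"),vision.camera_info("scene")
def W(p,X):
    c,s=np.cos(p[2]),np.sin(p[2]); return X@np.array([[c,s,0],[-s,c,0],[0,0,1]])+[p[0],p[1],0]
def r(p,parts=False):
    a=[(proj("top",W(p,f),it)-tp),(proj("top",W(p,b),it)-tb),(proj("scene",W(p,f),is_)-sp)]
    return a if parts else np.concatenate(a).ravel()
if __name__=="__main__":
    q=least_squares(r,[.4,.3,0.0]).x; print("pose",q,np.degrees(q[2]))
    for a in r(q,True): print(a.round(2).tolist())
    inv=lambda X:(X-[q[0],q[1],0])@np.array([[np.cos(q[2]),-np.sin(q[2]),0],[np.sin(q[2]),np.cos(q[2]),0],[0,0,1]])
    pt=back("top",T([[376,484]]),.06)[0]; ps=back("scene",S([[629,207]]),.06)[0]
    print("pin",pt,inv(pt),ps,inv(ps))
    L=np.array([[0,0,25.5],[60,0,25.5],[60,36,25.5]])/1e3; print("start,corner,end",W(q,L).round(4))
    print("slot top px (crop)",((proj("top",W(q,L))-[230,110])*3.7).round(0))
    print("bystanders",back("top",T([[109,118]]),.054),back("top",T([[112,357]]),.018),back("top",T([[591,332]]),.019))
E
python3 fit.py
```

```text
pose [0.45929925 0.33307104 0.05089057] 2.9158146485492944
[[-0.18, -0.73], [-0.76, -0.07], [-0.56, 0.8], [-0.1, -0.25]]
[[-0.56, -0.7], [-0.81, -0.93], [-0.84, 0.23]]
[[0.27, -1.19], [0.58, -1.7], [1.56, 0.43], [0.51, -0.37]]
pin [0.45893557 0.33157105 0.06      ] [-0.00043951 -0.00147954  0.06      ] [0.45931442 0.33529425 0.06      ] [0.00012824 0.00221956 0.06      ]
start,corner,end [[0.4593 0.3331 0.0255]
 [0.5192 0.3361 0.0255]
 [0.5174 0.3721 0.0255]]
slot top px (crop) [[374. 482.]
 [366. 371.]
 [299. 375.]]
bystanders [[0.65501855 0.46963031 0.054     ]] [[0.52987617 0.47498606 0.018     ]] [[0.537936   0.21361271 0.019     ]]
```

```bash
python3 - <<'E'
from h import *
from scipy.spatial.transform import Rotation as Ro
s=telemetry.observe(); print(Ro.from_euler("xyz",s["tool_rot"]).as_matrix().round(3))
K,R,t=P("scene"); c=-R.T@t
for uv in [(390,140),(340,60),(480,50),(515,130)]:
    d=R.T@np.linalg.inv(K)@[*uv,1]
    for k in (.5,.7,.9,1.1,1.3): X=c+k*d; print(uv,k,X.round(3),proj("top",X)[0].round(0) if X[2]<.8 else '')
print("posts",back("top",[(400,95),(518,90),(385,345),(470,340)],0))
print(proj("scene",[[.4593,.3331,.06],[.28,-.558,.231]]))
f=vision.grab_frame("wrist"); cv2.imwrite("pics/w0.png",f[...,::-1])
E
```

```text
[[-0.001  0.451 -0.893]
 [ 0.001 -0.893 -0.451]
 [-1.    -0.001  0.   ]]
(390, 140) 0.5 [0.324 0.47  0.269] [234. 342.]
(390, 140) 0.7 [0.436 0.318 0.195] [340. 257.]
(390, 140) 0.9 [0.549 0.165 0.12 ] [423. 189.]
(390, 140) 1.1 [0.662 0.013 0.045] [492. 134.]
(390, 140) 1.3 [ 0.774 -0.139 -0.03 ] [548.  88.]
(340, 60) 0.5 [0.384 0.479 0.339] [214. 307.]
(340, 60) 0.7 [0.521 0.331 0.292] [330. 200.]
(340, 60) 0.9 [0.658 0.182 0.246] [426. 110.]
(340, 60) 1.1 [0.795 0.033 0.199] [508.  34.]
(340, 60) 1.3 [ 0.931 -0.116  0.152] [578. -31.]
(480, 50) 0.5 [0.291 0.377 0.347] [295. 383.]
(480, 50) 0.7 [0.391 0.187 0.303] [438. 293.]
(480, 50) 0.9 [ 0.491 -0.002  0.259] [560. 217.]
(480, 50) 1.1 [ 0.591 -0.192  0.215] [665. 151.]
(480, 50) 1.3 [ 0.691 -0.381  0.171] [756.  94.]
(515, 130) 0.5 [0.241 0.379 0.277] [299. 404.]
(515, 130) 0.7 [0.321 0.19  0.205] [424. 331.]
(515, 130) 0.9 [0.401 0.    0.134] [525. 272.]
(515, 130) 1.1 [ 0.481 -0.189  0.062] [608. 224.]
(515, 130) 1.3 [ 0.561 -0.378 -0.01 ] [677. 184.]
posts [[ 0.75876727  0.18264077  0.        ]
 [ 0.7626831  -0.06252228  0.        ]
 [ 0.24938816  0.23020463  0.        ]
 [ 0.25683854  0.06166497  0.        ]]
[[365.67555751 221.97537655]
 [695.31392761  37.64988959]]
```

View pics/w0.png

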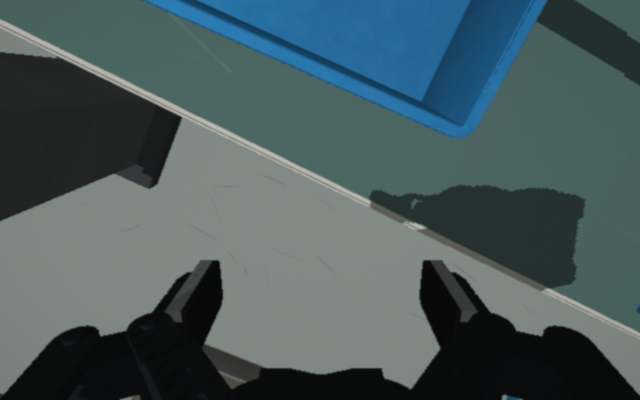

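The wrist view shows nothing useful. The hanging hose and air gun lie across the way to the fixture, so I'll locate them before moving.

```bash
python3 - <<'E'
from h import *
a=cv2.imread("pics/top0.png")[150:400,440:640]; b=cv2.imread("pics/scene0.png")[0:166,440:640]
A=cv2.resize(a,None,fx=2,fy=2); B=cv2.resize(b,None,fx=2,fy=2)
K,R,t=P("scene"); c=-R.T@t
for j,(uv,col) in enumerate([((635,30),(0,255,0)),((550,15),(0,255,255)),((522,70),(255,0,255)),((516,108),(255,255,0))]):
    d=R.T@np.linalg.inv(K)@[*uv,1]
    cv2.circle(B,(int((uv[0]-440)*2),int(uv[1]*2)),4,col,2)
    for k in np.arange(.6,1.4,.05):
        X=c+k*d
        if X[2]>.85: continue
        q=((proj("top",X)[0]-[440,150])*2).astype(int)
        if 0<=q[0]<400 and 0<=q[1]<500:
            cv2.circle(A,tuple(map(int,q)),3,col,-1); print(j,round(k,2),X.round(3),q)
B=cv2.copyMakeBorder(B,0,500-B.shape[0],0,0,cv2.BORDER_CONSTANT)
cv2.imwrite("pics/hose.png",np.hstack([A,B]))
E
```

```text
0 0.75 [ 0.267 -0.034  0.316] [360 482]
1 0.65 [0.319 0.156 0.353] [ 73 418]
1 0.7 [0.34  0.102 0.345] [155 377]
1 0.75 [0.362 0.049 0.337] [234 338]
1 0.8 [ 0.383 -0.005  0.329] [311 300]
1 0.85 [ 0.404 -0.058  0.321] [385 263]
2 0.7 [0.342 0.155 0.278] [ 38 353]
2 0.75 [0.363 0.105 0.265] [103 317]
2 0.8 [0.385 0.056 0.253] [164 282]
2 0.85 [0.406 0.006 0.24 ] [223 249]
2 0.9 [ 0.428 -0.044  0.227] [280 218]
2 0.95 [ 0.449 -0.094  0.214] [335 187]
2 1.0 [ 0.471 -0.143  0.202] [387 158]
3 0.75 [0.351 0.13  0.216] [ 48 323]
3 0.8 [0.372 0.082 0.2  ] [103 291]
3 0.85 [0.392 0.034 0.184] [155 261]
3 0.9 [ 0.413 -0.014  0.168] [205 232]
3 0.95 [ 0.433 -0.062  0.152] [252 205]
3 1.0 [ 0.454 -0.11   0.136] [298 179]
3 1.05 [ 0.475 -0.158  0.12 ] [341 154]
3 1.1 [ 0.495 -0.206  0.104] [383 130]
```

View pics/hose.png

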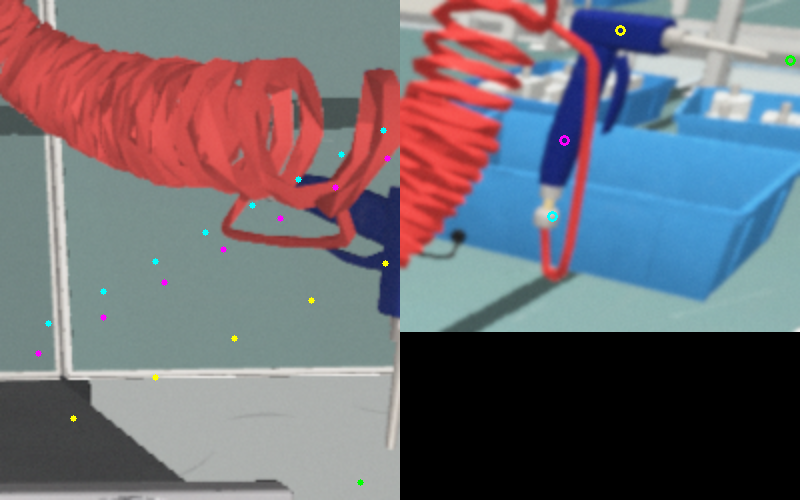

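The overlay places the air gun at about (0.40,-0.06,0.32) with its nozzle reaching back to x≈0.29, right across the path. I'll tilt the wrist camera and check how high the obstruction goes.

{"op": "play_rows", "data": {
  "deltas": [
    [0, 0, 20, 8, 0, 0, 85],
    [0, 0, 20, 8, 0, 0, 60],
    [0, 0, 20, 8, 0, 0, 30],
    [0, 0, 20, 8, 0, 0, 0],
    [0, 0, 20, 8, 0, 0, 0],
    [0, 0, 20, 8, 0, 0, 0],
    [0, 0, 20, 8, 0, 0, 0]
  ],
  "grip_force": 40
}}

```text
clock: 1.02
position: [0.2825, -0.5534, 0.3707]
tool_rot: [-2.233, 0.91, 1.345]
force: [-0.4, -1.4, -1.8]
grip_width: -0.0001
```

```bash
python3 - <<'E'
from h import *
s=telemetry.observe(); print(s["clock"],s["position"],s["qpos"].round(3),s["force"])
i=vision.camera_info("wrist"); R=cv2.Rodrigues(i["rvec"])[0]; print(-R.T@i["tvec"],R[2],i["mtx"][0,0])
f=vision.grab_frame("wrist"); cv2.imwrite("pics/w1.png",f[...,::-1])
for n,X in dict(nozz=(.29,-.05,.31),body=(.4,-.06,.32),bot=(.455,-.11,.136),top50=(.42,-.07,.5),top70=(.42,-.07,.7)).items(): print(n,proj("wrist",X,i)[0].round())
E
```

```text
1.025 [ 0.28247413 -0.55339111  0.37065831] [ 1.326  0.783 -0.314  0.955 -0.229  1.923 -0.116] [-0.36927985 -1.36391117 -1.75226254]
[ 0.33164333 -0.61558019  0.51277032] [-0.13773209  0.47896484 -0.86696168] 343.1380385648259
nozz [61. 43.]
body [ 87. -43.]
bot [235.  11.]
top50 [-153. -239.]
top70 [-1482. -1201.]
```

View pics/w1.png

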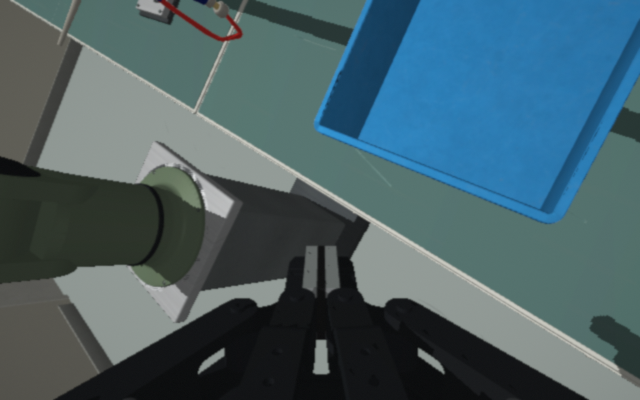

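The nozzle tip is at (65,40) in this view, where I predicted it. Joint 6 is near its limit, so I'll reduce the tilt, raise the arm and look over the top.

{"op": "play_rows", "data": {
  "deltas": [
    [0, 0, 35, -8, 0, 0, 0],
    [0, 0, 45, -8, 0, 0, 0],
    [0, 0, 45, 0, 0, 0, 0],
    [0, 0, 45, 0, 0, 0, 0],
    [0, 0, 45, 0, 0, 0, 0],
    [0, 0, 45, 0, 0, 0, 0],
    [0, 0, 45, 0, 0, 0, 0],
    [0, 0, 20, 0, 0, 0, 0]
  ]
}}

```text
clock: 2.08
position: [0.2765, -0.5036, 0.6019]
tool_rot: [-2.701, 1.24, 0.857]
force: [0.3, 0.1, -0.2]
grip_width: -0.0
```

```bash
python3 - <<'E'
from h import *
s=telemetry.observe(); print(s["clock"],s["position"],s["qpos"].round(3),s["force"])
i=vision.camera_info("wrist"); R=cv2.Rodrigues(i["rvec"])[0]; print(-R.T@i["tvec"],R[2],i["mtx"][0,0])
f=vision.grab_frame("wrist"); cv2.imwrite("pics/w2.png",f[...,::-1])
for n,X in dict(nozz=(.29,-.05,.31),body=(.4,-.06,.32),bot=(.455,-.11,.136),top50=(.42,-.07,.5),top60=(.42,-.07,.6)).items(): print(n,proj("wrist",X,i)[0].round())
E
```

```text
2.075 [ 0.27646501 -0.50355851  0.60185382] [ 1.381  0.431 -0.469  0.893 -0.141  1.933 -0.257] [ 0.34881636  0.06610593 -0.18726588]
[ 0.3153335  -0.50978022  0.75973633] [-0.06767866  0.12089123 -0.99035595] 343.1380385648259
nozz [74. 76.]
body [103.   3.]
bot [209.  38.]
top50 [ -35. -125.]
top60 [-231. -280.]
```

View pics/w2.png

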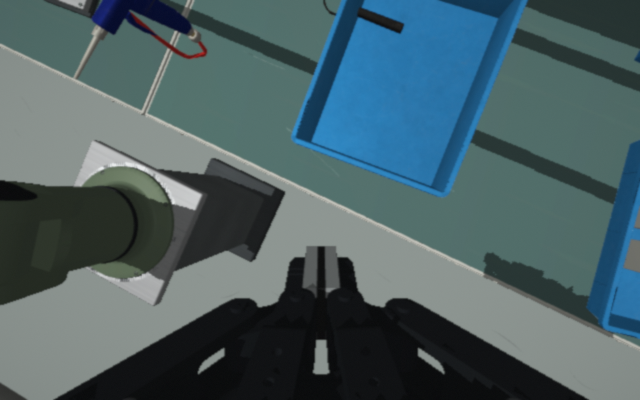

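The nozzle tip is confirmed at (75,76) and the gun body at (110,15). I'll pass above the gun with TCP z≈0.5, after looking again closer in. First I'll restore tool-down and work out the rotation.

```bash
cat > go.py <<'E'
import sys
from h import *
from scipy.spatial.transform import Rotation as Ro
def tgt(yaw): # tool x down, tool y at azimuth yaw
    y=np.array([np.cos(yaw),np.sin(yaw),0]); x=np.array([0,0,-1.]); return np.c_[x,y,np.cross(x,y)]
def go(p,yaw_deg):
    s=telemetry.observe(); R=Ro.from_euler("xyz",s["tool_rot"]).as_matrix()
    d=Ro.from_matrix(tgt(np.radians(yaw_deg))@R.T).as_rotvec(degrees=True)
    print("at",s["position"].round(4),"t",s["clock"],"q",s["qpos"].round(2),"F",s["force"].round(1))
    print("d mm",((np.array(p)-s["position"])*1e3).round(1),"rot",d.round(1),np.linalg.norm(d).round(1))
if __name__=="__main__": v=list(map(float,sys.argv[1:])); go(v[:3],v[3])
E
python3 go.py .322 -.27 .52 -40
```

```text
at [ 0.2765 -0.5033  0.6025] t 2.125 q [ 1.38  0.43 -0.47  0.89 -0.14  1.93 -0.26] F [0.  1.  0.9]
d mm [ 45.5 233.3 -82.5] rot [-16.8   9.   25.9] 32.1
```

{"op": "play_rows", "data": {
  "deltas": [
    [0, 0, 0, -6, 3, 0, 0],
    [6, 20, -6, -6, 3, 4, 0],
    [7, 35, -12, -5, 3, 4, 0],
    [8, 40, -14, 0, 0, 5, 0],
    [8, 40, -14, 0, 0, 5, 0],
    [8, 40, -14, 0, 0, 5, 0],
    [8, 40, -14, 0, 0, 3, 0],
    [0, 18, -8, 0, 0, 0, 0]
  ]
}}

```text
clock: 3.12
position: [0.3217, -0.2695, 0.5172]
tool_rot: [2.054, 1.515, -0.203]
force: [0.3, -0.8, 1.0]
grip_width: -0.0002
```

```bash
python3 go.py .4 -.055 .5 -8; python3 - <<'E'
from h import *
i=vision.camera_info("wrist"); R=cv2.Rodrigues(i["rvec"])[0]; print(-R.T@i["tvec"],R[2])
f=vision.grab_frame("wrist"); cv2.imwrite("pics/w3.png",f[...,::-1])
for n,X in dict(nozz=(.29,-.05,.31),body=(.4,-.06,.32),bot=(.455,-.11,.136),top50=(.42,-.07,.5)).items(): print(n,proj("wrist",X,i)[0].round())
E
```

```text
at [ 0.3217 -0.2695  0.5172] t 3.125 q [ 1.22 -0.02 -0.62  1.6  -0.03  1.51 -0.09] F [ 0.3 -0.8  1. ]
d mm [ 78.3 214.5 -17.2] rot [-0.2  3.2 31.3] 31.5
[ 0.36352115 -0.20730731  0.66160744] [-0.14127479 -0.24773679 -0.95847166]
nozz [127.   9.]
body [222. -76.]
bot [308.  -6.]
top50 [ 165. -354.]
```

View pics/w3.png

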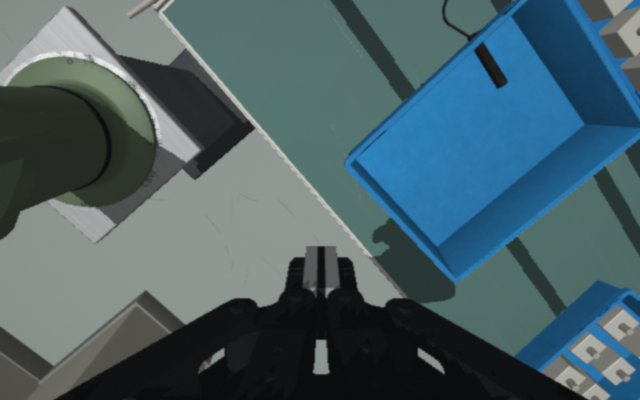

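The gun is out of frame above this view, because the camera looks back under the gripper. I'll go higher and tilt a little for one look over the top.

{"op": "play_rows", "data": {
  "deltas": [
    [0, 0, 40, 4, 0, 0, 0],
    [0, 0, 40, 5, 0, 0, 0],
    [0, 0, 30, 5, 0, 0, 0],
    [0, 0, 20, 5, 0, 0, 0],
    [0, 0, 0, 0, 0, 0, 0]
  ]
}}

```text
clock: 3.8
position: [0.3258, -0.2708, 0.6236]
tool_rot: [-2.632, 1.299, 1.382]
force: [-0.7, -0.5, -0.4]
grip_width: 0.0
```

```bash
python3 go.py .39 -.055 .6 -8; python3 - <<'E'
from h import *
i=vision.camera_info("wrist"); R=cv2.Rodrigues(i["rvec"])[0]; print(-R.T@i["tvec"],R[2])
f=vision.grab_frame("wrist"); cv2.imwrite("pics/w4.png",f[...,::-1])
for n,X in dict(nozz=(.29,-.05,.31),body=(.4,-.06,.32),bot=(.455,-.11,.136),top40=(.42,-.07,.4),top50=(.42,-.07,.5)).items(): print(n,proj("wrist",X,i)[0].round())
E
```

```text
at [ 0.3258 -0.2708  0.6236] t 3.8 q [ 1.38  0.17 -0.81  1.21 -0.14  1.92 -0.16] F [-0.7 -0.5 -0.4]
d mm [ 64.2 215.8 -23.6] rot [-15.7  -1.4  31.8] 35.5
[ 0.36855565 -0.25088751  0.77934803] [-0.14700933  0.02625588 -0.98878657]
nozz [232.  96.]
body [294.  45.]
bot [355.  82.]
top40 [299.  12.]
top50 [275. -46.]
```

View pics/w4.png

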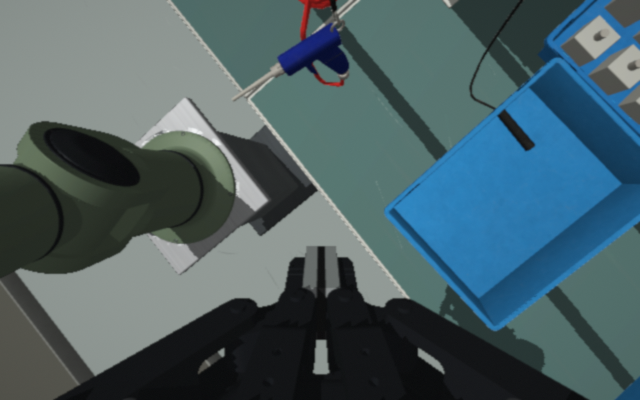

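The whole gun is in view, with the body at (310,50) and the nozzle tip at (235,98). The red tube is only near (315,5), at about z 0.4, so nothing hangs above it. I'll cross at z≈0.6 close to the base.

{"op": "play_rows", "data": {
  "deltas": [
    [4, 10, 0, -4, 0, 3, 0],
    [5, 25, -4, -4, 0, 4, 0],
    [6, 30, -4, -4, 0, 5, 0],
    [6, 30, -4, -4, 0, 5, 0],
    [6, 30, -4, 0, 0, 5, 0],
    [6, 30, -4, 0, 0, 5, 0],
    [3, 30, -4, 0, 0, 5, 0],
    [0, 30, 0, 0, 0, 0, 0]
  ]
}}

```text
clock: 4.85
position: [0.362, -0.0531, 0.6]
tool_rot: [1.669, 1.554, -0.033]
force: [-0.0, 0.3, 0.2]
grip_width: 0.0004
```

```bash
python3 go.py .38 .15 .55 25
```

```text
at [ 0.362  -0.0531  0.6   ] t 4.85 q [ 1.19 -0.12 -1.01  1.45 -0.11  1.74  0.04] F [-0.   0.3  0.2]
d mm [ 18.  203.1 -50. ] rot [-0.2  0.9 32.5] 32.5
```

{"op": "play_rows", "data": {
  "deltas": [
    [4, 15, 0, 0, 0, 4, 0],
    [4, 25, -6, 0, 0, 5, 0],
    [4, 30, -8, 0, 0, 5, 0],
    [4, 30, -8, 0, 0, 5, 0],
    [2, 30, -8, 0, 0, 5, 0],
    [0, 30, -8, 0, 0, 5, 0],
    [0, 25, -8, 0, 0, 3, 0],
    [0, 15, -4, 0, 0, 0, 0]
  ]
}}

```text
clock: 5.85
position: [0.3796, 0.1471, 0.5499]
tool_rot: [1.626, 1.553, 0.485]
force: [1.1, -0.9, -0.2]
grip_width: -0.0001
```

```bash
python3 go.py .42 .331 .25 92.9
```

```text
at [0.3796 0.1471 0.5499] t 5.85 q [ 0.93  0.   -1.41  1.5   0.    1.62 -0.05] F [ 1.1 -0.9 -0.2]
d mm [  40.4  183.9 -299.9] rot [-0.9  0.5 68.3] 68.3
```

{"op": "play_rows", "data": {
  "deltas": [
    [4, 20, -10, 0, 0, 5, 0],
    [5, 25, -20, 0, 0, 6, 0],
    [5, 25, -20, 0, 0, 6, 0],
    [5, 25, -20, 0, 0, 6, 0],
    [5, 25, -25, 0, 0, 6, 0],
    [5, 25, -25, 0, 0, 6, 0]
  ]
}}

```text
clock: 6.6
position: [0.4087, 0.2921, 0.429]
tool_rot: [1.662, 1.553, 1.133]
force: [0.3, -0.6, 0.9]
grip_width: 0.0001
```

```bash
python3 go.py .42 .331 .25 92.9
```

```text
at [0.4087 0.2921 0.429 ] t 6.6 q [ 0.28  0.42 -1.4   1.58  0.42  1.48 -0.1 ] F [ 0.3 -0.6  0.9]
d mm [  11.3   38.9 -179. ] rot [-1.   0.2 33.2] 33.2
```

{"op": "play_rows", "data": {
  "deltas": [
    [2, 5, -20, 0, 0, 5, 0],
    [2, 6, -30, 0, 0, 6, 0],
    [2, 7, -30, 0, 0, 6, 0],
    [2, 7, -30, 0, 0, 6, 0],
    [2, 7, -30, 0, 0, 6, 0],
    [1, 7, -30, 0, 0, 4, 0],
    [0, 0, -10, 0, 0, 0, 0]
  ]
}}

```text
clock: 7.48
position: [0.4189, 0.33, 0.2486]
tool_rot: [1.751, 1.553, 1.794]
force: [0.2, -0.1, 0.2]
grip_width: -0.0001
```

```bash
python3 go.py .4174 .331 .1 92.9
```

```text
at [0.4189 0.33   0.2486] t 7.475 q [ 0.12  0.7  -1.36  1.79  0.71  1.25  0.19] F [ 0.2 -0.1  0.2]
d mm [  -1.5    1.  -148.6] rot [-1.  -0.2  0.4] 1.1
```

{"op": "play_rows", "data": {
  "deltas": [
    [-1, 1, -40, -1, 0, 0, 0],
    [0, 0, -40, 0, 0, 0, 0],
    [0, 0, -40, 0, 0, 0, 0],
    [0, 0, -30, 0, 0, 0, 0],
    [0, 0, -30, 0, 0, 0, 0],
    [0, 0, -20, 0, 0, 0, 0],
    [0, 0, -12, 0, 0, 0, 0],
    [0, 0, 0, 0, 0, 0, 0]
  ]
}}

```text
clock: 8.48
position: [0.4189, 0.3306, 0.0384]
tool_rot: [3.131, 1.57, -3.113]
force: [0.5, 0.2, 0.3]
grip_width: -0.0004
```

```bash
python3 go.py .4403 .3321 .036 92.9; python3 - <<'E'
from h import *
S=vision.grab_frame("scene"); T=vision.grab_frame("top")
a=cv2.resize(S[150:310,230:430],None,fx=2,fy=2,interpolation=3); b=cv2.resize(T[130:290,250:450],None,fx=2,fy=2,interpolation=3)
cv2.imwrite("pics/c1.png",np.hstack([a,b])[...,::-1])
E
```

```text
at [0.4189 0.3306 0.0384] t 8.475 q [-0.05  0.95 -1.09  1.93  1.05  0.97 -0.05] F [0.5 0.2 0.3]
d mm [21.4  1.5 -2.4] rot [ 0.  -0.1  0.6] 0.6
```

View pics/c1.png

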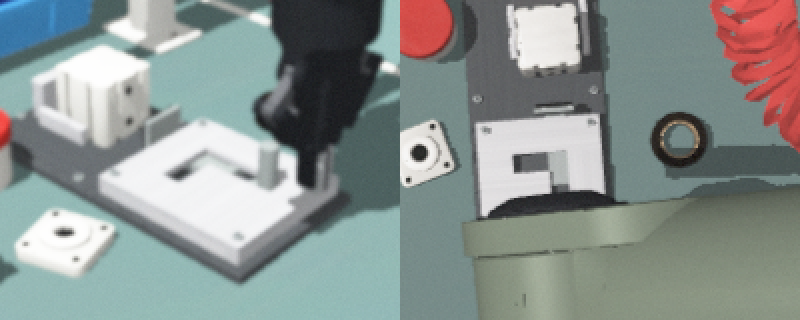

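The fingertips are about 20 mm behind the pin (scene crop: pin at (268,165), fingers at (315,165)). Before pushing I'll check how the forearm clears the hose.

```bash
python3 - <<'E'
from h import *
S=vision.grab_frame("scene"); T=vision.grab_frame("top")
cv2.imwrite("pics/c2.png",np.vstack([S[0:280],T[90:400]])[...,::-1])
E
```

```text
(no output)
```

View pics/c2.png

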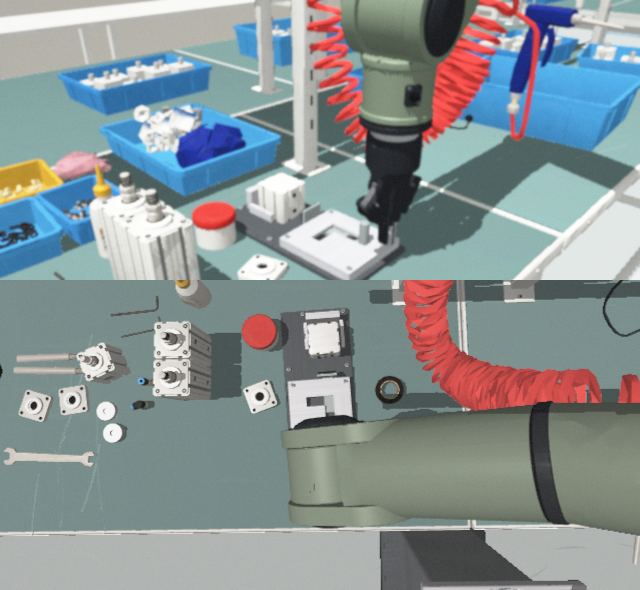

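The forearm passes only a few centimetres above the gun and hose tube, because the elbow has swung sideways (q3≈-1.1). I'll make a loop on the free side (out extended, back retracted) to swing the elbow upright before pushing.

{"op": "play_rows", "data": {
  "deltas": [
    [0, 0, 30, 0, 0, 0, 0],
    [0, 0, 55, 0, 0, 0, 0],
    [0, 10, 55, 0, 0, 0, 0],
    [-20, 40, 20, 0, 0, 0, 0],
    [-30, 50, 0, 0, 0, 0, 0],
    [-35, 55, 0, 0, 0, 0, 0],
    [-35, 55, 0, 0, 0, 0, 0],
    [-30, 40, 0, 0, 0, 0, 0]
  ]
}}

```text
clock: 9.68
position: [0.2701, 0.5778, 0.1992]
tool_rot: [2.121, 1.57, 2.162]
force: [0.9, 0.4, -0.5]
grip_width: -0.0
```

```bash
python3 go.py .178 .38 .55 92.9
```

```text
at [0.2701 0.5778 0.1992] t 9.675 q [-0.55  0.85 -1.17  1.56  0.8   1.28 -0.23] F [ 0.9  0.4 -0.5]
d mm [ -92.1 -197.8  350.8] rot [-0.1 -0.   0.6] 0.6
```

{"op": "play_rows", "data": {
  "deltas": [
    [-10, -20, 35, 0, 0, 0, 0],
    [-12, -25, 45, 0, 0, 0, 0],
    [-12, -25, 45, 0, 0, 0, 0],
    [-12, -25, 45, 0, 0, 0, 0],
    [-12, -25, 45, 0, 0, 0, 0],
    [-12, -25, 45, 0, 0, 0, 0],
    [-12, -25, 45, 0, 0, 0, 0],
    [-10, -25, 45, 0, 0, 0, 0]
  ]
}}

```text
clock: 10.68
position: [0.1787, 0.3804, 0.5499]
tool_rot: [-2.032, 1.571, -1.992]
force: [0.3, -1.4, 1.5]
grip_width: 0.0002
```

```bash
python3 go.py .36 .21 .55 92.9
```

```text
at [0.1787 0.3804 0.5499] t 10.675 q [ 0.07  0.13 -1.47  1.47  0.13  1.66  0.22] F [ 0.3 -1.4  1.5]
d mm [ 1.813e+02 -1.704e+02  1.000e-01] rot [ 0.  -0.   0.6] 0.6
```

{"op": "play_rows", "data": {
  "deltas": [
    [15, -15, 0, 0, 0, 0, 0],
    [25, -25, 0, 0, 0, 0, 0],
    [30, -30, 0, 0, 0, 0, 0],
    [30, -30, 0, 0, 0, 0, 0],
    [30, -30, 0, 0, 0, 0, 0],
    [25, -30, 0, 0, 0, 0, 0],
    [20, -30, 0, 0, 0, 0, 0],
    [10, -20, 0, 0, 0, 0, 0]
  ]
}}

```text
clock: 11.68
position: [0.3653, 0.1698, 0.5486]
tool_rot: [-2.501, 1.57, -2.462]
force: [0.4, 0.4, -0.3]
grip_width: 0.0001
```

```bash
python3 go.py .4174 .331 .25 92.9
```

```text
at [0.3653 0.1698 0.5486] t 11.675 q [ 0.65  0.   -1.2   1.51  0.    1.63  1.06] F [ 0.4  0.4 -0.3]
d mm [  52.1  161.2 -298.6] rot [ 0.  -0.   0.7] 0.7
```

{"op": "play_rows", "data": {
  "deltas": [
    [8, 20, -20, 0, 0, 0, 0],
    [10, 30, -40, 0, 0, 0, 0],
    [12, 30, -45, 0, 0, 0, 0],
    [10, 30, -50, 0, 0, 0, 0],
    [5, 30, -50, 0, 0, 0, 0],
    [0, 35, -50, 0, 0, 0, 0],
    [-10, 45, -45, 0, 0, 0, 0],
    [-25, 50, -25, 0, 0, 0, 0]
  ]
}}

```text
clock: 12.68
position: [0.3752, 0.4399, 0.2229]
tool_rot: [-2.41, 1.569, -2.372]
force: [1.2, 0.2, 0.4]
grip_width: -0.0002
```

{"op": "play_rows", "data": {
  "deltas": [
    [-40, 45, 0, 0, 0, 0, 0],
    [-45, 40, 0, 0, 0, 0, 0],
    [-50, 30, 0, 0, 0, 0, 0],
    [-40, -10, 30, 0, 0, 0, 0],
    [-15, -30, 45, 0, 0, 0, 0],
    [-8, -35, 50, 0, 0, 0, 0],
    [-5, -35, 50, 0, 0, 0, 0],
    [-5, -35, 50, 0, 0, 0, 0]
  ]
}}

```text
clock: 13.68
position: [0.1663, 0.4086, 0.4513]
tool_rot: [-2.118, 1.57, -2.077]
force: [1.6, -1.9, 0.7]
grip_width: 0.0002
```

```bash
python3 go.py .14 .38 .55 92.9
```

```text
at [0.1663 0.4086 0.4513] t 13.675 q [-0.17  0.19 -1.31  1.65  0.18  1.44  0.11] F [ 1.6 -1.9  0.7]
d mm [-26.3 -28.6  98.7] rot [ 0.  -0.   0.6] 0.6
```

{"op": "play_rows", "data": {
  "deltas": [
    [-5, -10, 50, 0, 0, 0, 0],
    [5, -20, 40, 0, 0, 0, 0],
    [25, -25, 0, 0, 0, 0, 0],
    [35, -30, 0, 0, 0, 0, 0],
    [35, -35, 0, 0, 0, 0, 0],
    [35, -35, 0, 0, 0, 0, 0],
    [35, -35, 0, 0, 0, 0, 0],
    [30, -35, 0, 0, 0, 0, 0]
  ]
}}

```text
clock: 14.68
position: [0.3627, 0.1835, 0.5401]
tool_rot: [-1.016, 1.57, -0.976]
force: [0.1, -0.4, 0.5]
grip_width: -0.0001
```

```bash
python3 go.py .4174 .331 .25 92.9
```

```text
at [0.3627 0.1835 0.5401] t 14.675 q [ 0.37  0.   -0.97  1.53  0.    1.61  1.02] F [ 0.1 -0.4  0.5]
d mm [  54.7  147.5 -290.1] rot [0.  0.  0.6] 0.6
```

{"op": "play_rows", "data": {
  "deltas": [
    [4, 14, -20, 0, 0, 0, 0],
    [8, 22, -40, 0, 0, 0, 0],
    [8, 22, -45, 0, 0, 0, 0],
    [8, 22, -50, 0, 0, 0, 0],
    [8, 22, -50, 0, 0, 0, 0],
    [8, 22, -50, 0, 0, 0, 0],
    [8, 18, -40, 0, 0, 0, 0],
    [3, 5, -20, 0, 0, 0, 0]
  ]
}}

```text
clock: 15.68
position: [0.4165, 0.3322, 0.2234]
tool_rot: [-3.056, 1.568, -3.015]
force: [0.6, 0.2, 0.2]
grip_width: 0.0001
```

```bash
python3 go.py .4174 .331 .037 92.9
```

```text
at [0.4165 0.3322 0.2234] t 15.675 q [-0.11  0.53 -0.93  1.82  0.48  1.05  0.38] F [0.6 0.2 0.2]
d mm [   0.9   -1.2 -186.4] rot [ 0.  -0.1  0.6] 0.6
```

{"op": "play_rows", "data": {
  "deltas": [
    [1, -1, -20, 0, 0, 0, 0],
    [0, 0, -35, 0, 0, 0, 0],
    [0, 0, -40, 0, 0, 0, 0],
    [0, 0, -35, 0, 0, 0, 0],
    [0, 0, -30, 0, 0, 0, 0],
    [0, 0, -20, 0, 0, 0, 0],
    [0, 0, -8, 0, 0, 0, 0],
    [0, 0, 0, 0, 0, 0, 0]
  ]
}}

```text
clock: 16.68
position: [0.4184, 0.3306, 0.0372]
tool_rot: [2.367, 1.57, 2.406]
force: [1.3, -0.4, 0.1]
grip_width: 0.0002
```

```bash
python3 go.py .4403 .3321 .036 92.9; python3 - <<'E'
from h import *
T=vision.grab_frame("top").astype(int); T0=cv2.imread("pics/top0.png")[...,::-1].astype(int)
d=np.abs(T-T0).sum(2)>60
for c in range(300,640,30):
    r=np.where(d[:,c:c+4].mean(1)>.7)[0]; r=r[r>190]; print(c,r.min() if len(r) else None,r.max() if len(r) else None,end="; ")
E
```

```text
at [0.4184 0.3306 0.0372] t 16.675 q [-0.27  0.78 -0.72  1.95  0.78  0.72  0.15] F [ 1.3 -0.4  0.1]
d mm [21.9  1.5 -1.2] rot [-0.  -0.   0.6] 0.6
300 232 311; 330 227 341; 360 233 346; 390 224 343; 420 220 358; 450 225 368; 480 228 379; 510 240 391; 540 244 399; 570 250 399; 600 260 399; 630 234 399;
```

The forearm now clears the hose (its edge at column 600 moved from row 213 to row 260). Now the push along the long leg.

{"op": "play_rows", "data": {
  "deltas": [
    [5, 0.3, 0, 0, 0, 0, 0],
    [5, 0.3, 0, 0, 0, 0, 0],
    [5, 0.3, 0, 0, 0, 0, 0],
    [5, 0.3, 0, 0, 0, 0, 0],
    [5, 0.2, 0, 0, 0, 0, 0],
    [5, 0.2, 0, 0, 0, 0, 0],
    [5, 0.2, 0, 0, 0, 0, 0],
    [5, 0.2, 0, 0, 0, 0, 0]
  ]
}}

```text
clock: 17.73
position: [0.4585, 0.3325, 0.0368]
tool_rot: [-3.039, 1.57, -3.0]
force: [0.1, -0.3, 0.0]
grip_width: 0.0004
```

{"op": "play_rows", "data": {
  "deltas": [
    [5, 0.3, 0, 0, 0, 0, 0],
    [5, 0.3, 0, 0, 0, 0, 0],
    [5, 0.3, 0, 0, 0, 0, 0],
    [5, 0.2, 0, 0, 0, 0, 0],
    [5, 0.2, 0, 0, 0, 0, 0],
    [5, 0.2, 0, 0, 0, 0, 0],
    [2, 0.1, 0, 0, 0, 0, 0]
  ]
}}

```text
clock: 18.6
position: [0.4905, 0.3341, 0.0368]
tool_rot: [-3.078, 1.57, -3.039]
force: [-1.1, 0.2, 0.9]
grip_width: -0.0004
```

```bash
cat > fx.py <<'E'
from h import *
def fx(X):
    c,s=np.cos(.0509),np.sin(.0509); d=np.array(X)[:2]-[.4593,.3331]; return (np.array([c*d[0]+s*d[1],-s*d[0]+c*d[1]])*1e3).round(1)
s=telemetry.observe(); print(s["clock"],s["position"].round(4),"fixture mm",fx(s["position"]),"F",s["force"].round(1),"q",s["qpos"].round(2))
E
python3 fx.py
```

```text
18.6 [0.4905 0.3341 0.0368] fixture mm [31.2 -0.6] F [-1.1  0.2  0.9] q [-0.21  0.84 -0.73  1.79  0.75  0.81  0.29]
```

```bash
cat > pin.py <<'E'
from h import *
import fx
S0=cv2.imread("pics/scene0.png"); S=np.ascontiguousarray(vision.grab_frame("scene")[...,::-1]); cv2.imwrite("pics/last.png",S)
tpl=S0[217:245,355:373]
f0=np.array([364.7,222.5])
roi=(170,280,280,420)
m=cv2.matchTemplate(S[roi[0]:roi[1],roi[2]:roi[3]],tpl,cv2.TM_CCOEFF_NORMED); _,v,_,l=cv2.minMaxLoc(m)
p=np.array(l)+[roi[2],roi[0]]-[355,217]+f0
print("score",round(v,2),"pin top px",p,"fixture",fx.fx(back("scene",[p],.06)[0]))
# block top: matched shift vs start
b0=S0[170:225,248:308]; m=cv2.matchTemplate(S[150:245,220:330],b0,cv2.TM_CCOEFF_NORMED); _,v,_,l=cv2.minMaxLoc(m)
c=np.array([278,190.]); q=c+np.array(l)+[220,150]-[248,170]
print("block shift mm",v,fx.fx(back("scene",[q],.068)[0])-fx.fx(back("scene",[c],.068)[0]))
E
python3 pin.py
```

```text
18.6 [0.4905 0.3341 0.0368] fixture mm [31.2 -0.6] F [-1.1  0.2  0.9] q [-0.21  0.84 -0.73  1.79  0.75  0.81  0.29]
score 0.61 pin top px [289.7 209.5] fixture [112.4  50. ]
block shift mm 0.93620365858078 [0. 0.]
```

```bash
cat > pin2.py <<'E'
from h import *
S0=cv2.imread("pics/scene0.png"); S=cv2.imread("pics/last.png")
def w(x,y,z=.06):
    c,s=np.cos(.0509),np.sin(.0509); return [.4593+c*x-s*y,.3331+s*x+c*y,z]
tpl=S0[216:248,355:373]; base=np.array([364.7,222.5])
def scan(y,xs):
    for x in xs:
        p=proj("scene",w(x/1e3,y/1e3))[0]; o=(p-base+[355,216]).round().astype(int)
        W=S[o[1]-1:o[1]+34,o[0]-1:o[0]+20]; print((x,y),p.round(0),round(float(cv2.matchTemplate(W,tpl,cv2.TM_CCOEFF_NORMED).max()),2),end=" | ")
    print()
if __name__=="__main__":
    scan(0,range(30,66,4))
    q=proj("scene",w(.0312,-.0006,.037)); print("tcp px",q)
    g=cv2.cvtColor(S,cv2.COLOR_BGR2GRAY)
    for r in (195,200,205,210,215,220): print(r,g[r,300:376:2].tolist())
E
python3 pin2.py
```

```text
(30, 0) [350. 215.] 0.19 | (34, 0) [348. 214.] 0.43 | (38, 0) [346. 214.] 0.59 | (42, 0) [344. 213.] 0.61 | (46, 0) [342. 212.] 0.61 | (50, 0) [340. 211.] 0.59 | (54, 0) [338. 210.] 0.54 | (58, 0) [336. 209.] 0.48 | (62, 0) [334. 208.] 0.35 | 
tcp px [[349.42206893 227.54064596]]
195 [168, 179, 186, 174, 169, 168, 168, 170, 172, 167, 136, 71, 46, 45, 35, 26, 29, 33, 29, 34, 30, 32, 32, 32, 32, 38, 36, 29, 32, 36, 32, 31, 34, 31, 40, 67, 78, 83]
200 [174, 140, 126, 150, 171, 172, 168, 170, 171, 169, 175, 169, 149, 86, 36, 32, 28, 32, 31, 29, 30, 33, 30, 29, 33, 33, 25, 33, 31, 31, 34, 91, 123, 106, 121, 121, 122, 121]
205 [119, 117, 117, 97, 80, 108, 141, 166, 171, 172, 171, 172, 172, 169, 153, 88, 45, 34, 30, 30, 31, 30, 33, 34, 37, 31, 32, 32, 33, 30, 24, 26, 46, 78, 100, 104, 107, 104]
210 [119, 121, 119, 94, 67, 93, 104, 113, 131, 156, 158, 150, 165, 192, 210, 193, 198, 209, 205, 189, 115, 35, 35, 28, 34, 51, 82, 87, 102, 64, 22, 20, 18, 25, 16, 21, 22, 19]
215 [208, 216, 212, 196, 169, 140, 118, 111, 129, 178, 225, 239, 242, 243, 242, 241, 242, 222, 170, 166, 106, 35, 33, 31, 42, 116, 134, 97, 113, 122, 99, 61, 41, 32, 25, 25, 19, 19]
220 [189, 202, 211, 220, 225, 233, 240, 241, 242, 243, 242, 242, 242, 243, 244, 244, 245, 228, 172, 161, 87, 32, 32, 32, 41, 104, 123, 88, 110, 108, 101, 92, 90, 90, 90, 92, 90, 91]
```

Pixel profiles put the pin's left edge at column 334, which means pin x≈50 mm as expected. I'll push on to the corner in small steps and watch the force.

{"op": "play_rows", "data": {
  "deltas": [
    [2, 0.1, 0, 0, 0, 0, 0],
    [2, 0.1, 0, 0, 0, 0, 0],
    [2, 0.1, 0, 0, 0, 0, 0],
    [1, 0, 0, 0, 0, 0, 0],
    [1, 0, 0, 0, 0, 0, 0],
    [0, 0, 0, 0, 0, 0, 0]
  ]
}}

```text
clock: 19.4
position: [0.4982, 0.3345, 0.0368]
tool_rot: [3.114, 1.57, -3.13]
force: [-3.4, 0.5, 0.9]
grip_width: -0.0001
```

```bash
python3 pin.py | grep -v score; python3 pin2.py | tail -2
```

```text
19.4 [0.4982 0.3345 0.0368] fixture mm [38.9 -0.6] F [-3.4  0.5  0.9] q [-0.21  0.85 -0.73  1.77  0.75  0.82  0.31]
block shift mm 0.8935750126838684 [ 5.1 -0.3]
215 [220, 217, 211, 196, 171, 137, 116, 114, 130, 179, 225, 238, 242, 243, 242, 230, 177, 164, 107, 37, 31, 31, 40, 125, 149, 97, 113, 119, 112, 90, 81, 62, 44, 29, 23, 19, 23, 24]
220 [187, 203, 214, 218, 226, 231, 239, 241, 242, 243, 242, 243, 243, 243, 244, 231, 176, 162, 97, 34, 31, 31, 38, 99, 123, 94, 115, 127, 121, 110, 100, 94, 88, 90, 90, 91, 89, 88]
```

{"op": "play_rows", "data": {
  "deltas": [
    [1, 0, 0, 0, 0, 0, 0],
    [1, 0.1, 0, 0, 0, 0, 0],
    [1, 0, 0, 0, 0, 0, 0],
    [0, 0, 0, 0, 0, 0, 0]
  ]
}}

```text
clock: 19.95
position: [0.5013, 0.3346, 0.0368]
tool_rot: [3.068, 1.57, 3.107]
force: [-3.4, 0.2, 0.3]
grip_width: 0.0001
```

```bash
python3 pin.py | grep -v score
```

```text
19.95 [0.5013 0.3346 0.0368] fixture mm [42.1 -0.7] F [-3.4  0.2  0.3] q [-0.21  0.85 -0.73  1.76  0.75  0.83  0.31]
block shift mm 0.8649218678474426 [6.3 0.8]
```

{"op": "play_rows", "data": {
  "deltas": [
    [1, 0.1, 0, 0, 0, 0, 0],
    [1, 0, 0, 0, 0, 0, 0],
    [0, 0, 0, 0, 0, 0, 0]
  ]
}}

```text
clock: 20.38
position: [0.5033, 0.3347, 0.0368]
tool_rot: [3.123, 1.57, -3.121]
force: [-4.0, -0.5, 0.7]
grip_width: 0.0001
```

{"op": "play_rows", "data": {
  "deltas": [
    [1, 0.1, 0, 0, 0, 0, 0],
    [1, 0, 0, 0, 0, 0, 0],
    [0, 0, 0, 0, 0, 0, 0]
  ]
}}

```text
clock: 20.75
position: [0.5042, 0.3348, 0.0367]
tool_rot: [-2.979, 1.568, -2.939]
force: [-11.3, -0.1, 4.3]
grip_width: 0.0004
```

```bash
python3 pin.py | grep -v score; python3 pin2.py | tail -2
```

```text
20.75 [0.5042 0.3348 0.0367] fixture mm [44.9 -0.6] F [-11.3  -0.1   4.3] q [-0.2   0.86 -0.73  1.75  0.75  0.83  0.32]
block shift mm 0.8359906673431396 [7.6 1.9]
215 [216, 217, 214, 199, 172, 138, 117, 114, 128, 178, 224, 238, 242, 241, 209, 169, 148, 58, 33, 29, 33, 64, 129, 117, 96, 118, 130, 94, 91, 92, 81, 61, 43, 32, 29, 24, 17, 24]
220 [189, 201, 213, 217, 225, 233, 239, 241, 243, 242, 242, 243, 243, 242, 224, 169, 143, 60, 35, 28, 31, 67, 119, 104, 98, 127, 136, 133, 123, 111, 98, 95, 92, 92, 92, 90, 91, 90]
```

The stop is reached: force rose to 11 N without further motion, and the pin edge moved as expected. Now back off, go round to the pin's -y side and push sideways.

{"op": "play_rows", "data": {
  "deltas": [
    [-4, -0.2, 0, 0, 0, 0, 0],
    [-12, -0.6, 0, 0, 0, 0, 0],
    [0.5, -10, 0, 0, 0, 0, 0],
    [0.6, -12, 0, 0, 0, 0, 0],
    [0.6, -12, 0, 0, 0, 0, 0],
    [0.3, -6, 0, 0, 0, 0, 0],
    [15, 0.8, 0, 0, 0, 0, 0],
    [15, 0.8, 0, 0, 0, 0, 0]
  ]
}}

```text
clock: 21.8
position: [0.5226, 0.2959, 0.037]
tool_rot: [2.131, 1.57, 2.171]
force: [0.7, -0.2, -0.5]
grip_width: -0.0
```

```bash
python3 pin.py; python3 pin2.py | sed -n 1p; python3 pin2.py | tail -2
```

```text
21.8 [0.5226 0.2959 0.037 ] fixture mm [ 61.3 -40.4] F [ 0.7 -0.2 -0.5] q [-0.13  0.85 -0.73  1.77  0.75  0.82  0.38]
score 0.64 pin top px [334.7 210.5] fixture [57.5  4.7]
block shift mm 0.835939347743988 [7.6 1.9]
(30, 0) [350. 215.] 0.2 | (34, 0) [348. 214.] 0.2 | (38, 0) [346. 214.] 0.19 | (42, 0) [344. 213.] 0.2 | (46, 0) [342. 212.] 0.25 | (50, 0) [340. 211.] 0.32 | (54, 0) [338. 210.] 0.48 | (58, 0) [336. 209.] 0.66 | (62, 0) [334. 208.] 0.7 | 
215 [217, 216, 211, 196, 169, 135, 115, 108, 128, 177, 221, 236, 241, 242, 228, 176, 168, 165, 142, 169, 231, 210, 160, 153, 160, 160, 163, 164, 130, 90, 77, 61, 44, 32, 24, 22, 24, 18]
220 [186, 200, 209, 215, 223, 232, 239, 241, 241, 242, 242, 242, 242, 243, 230, 177, 165, 158, 141, 162, 205, 190, 164, 145, 139, 145, 167, 200, 198, 173, 136, 105, 93, 90, 90, 91, 88, 92]
```

The pin stands at the corner (best match at x≈60–62, y≈0). Now I push +y.

{"op": "play_rows", "data": {
  "deltas": [
    [-0.2, 4, 0, 0, 0, 0, 0],
    [-0.3, 6, 0, 0, 0, 0, 0],
    [-0.3, 6, 0, 0, 0, 0, 0],
    [-0.3, 6, 0, 0, 0, 0, 0],
    [-0.3, 5, 0, 0, 0, 0, 0],
    [-0.2, 5, 0, 0, 0, 0, 0],
    [-0.2, 4, 0, 0, 0, 0, 0],
    [0, 0, 0, 0, 0, 0, 0]
  ]
}}

```text
clock: 22.85
position: [0.5193, 0.332, 0.0368]
tool_rot: [2.781, 1.57, 2.821]
force: [0.5, -0.0, 0.6]
grip_width: 0.0
```

```bash
python3 pin.py
```

```text
22.85 [0.5193 0.332  0.0368] fixture mm [59.9 -4.2] F [ 0.5 -0.   0.6] q [-0.19  0.87 -0.73  1.72  0.74  0.85  0.35]
score 0.54 pin top px [396.7 235.5] fixture [-56.3   0.2]
block shift mm 0.8358907699584961 [7.6 1.9]
```

{"op": "play_rows", "data": {
  "deltas": [
    [-0.2, 3, 0, 0, 0, 0, 0],
    [-0.2, 4, 0, 0, 0, 0, 0],
    [-0.2, 4, 0, 0, 0, 0, 0],
    [-0.1, 3, 0, 0, 0, 0, 0],
    [-0.1, 2, 0, 0, 0, 0, 0]
  ]
}}

```text
clock: 23.52
position: [0.5185, 0.3478, 0.0368]
tool_rot: [3.134, 1.57, -3.109]
force: [0.5, -0.7, -0.7]
grip_width: -0.0005
```

```bash
python3 pin.py|head -1; python3 - <<'E'
from pin2 import *
S[:]=cv2.imread("pics/last.png")
scan(20,[60]);
for y in range(16,42,3): scan(y,[60])
g=cv2.cvtColor(S,cv2.COLOR_BGR2GRAY)
for r in (215,220,225,230): print(r,g[r,300:360:2].tolist())
E
```

```text
23.525 [0.5185 0.3478 0.0368] fixture mm [59.9 11.7] F [ 0.5 -0.7 -0.7] q [-0.22  0.88 -0.73  1.7   0.74  0.86  0.34]
(60, 20) [327. 214.] 0.49 | 
(60, 16) [329. 213.] 0.46 | 
(60, 19) [328. 213.] 0.48 | 
(60, 22) [326. 214.] 0.49 | 
(60, 25) [325. 215.] 0.51 | 
(60, 28) [324. 215.] 0.54 | 
(60, 31) [322. 216.] 0.58 | 
(60, 34) [321. 217.] 0.59 | 
(60, 37) [320. 218.] 0.6 | 
(60, 40) [318. 218.] 0.6 | 
215 [216, 217, 212, 199, 171, 138, 118, 112, 109, 111, 108, 91, 56, 37, 36, 84, 130, 107, 96, 108, 136, 137, 130, 117, 99, 95, 93, 90, 91, 87]
220 [190, 203, 212, 216, 224, 233, 239, 227, 157, 129, 124, 119, 94, 45, 34, 84, 129, 99, 99, 129, 141, 140, 141, 138, 139, 137, 136, 133, 122, 111]
225 [175, 226, 239, 242, 242, 243, 242, 229, 179, 170, 155, 126, 134, 142, 107, 122, 126, 116, 130, 143, 139, 144, 144, 140, 149, 165, 173, 204, 207, 182]
230 [243, 242, 242, 242, 243, 244, 244, 234, 179, 169, 157, 136, 121, 114, 85, 60, 61, 61, 64, 70, 93, 129, 188, 215, 231, 240, 243, 245, 245, 245]
```

{"op": "play_rows", "data": {
  "deltas": [
    [-0.1, 1, 0, 0, 0, 0, 0],
    [0, 1, 0, 0, 0, 0, 0],
    [0, 0, 0, 0, 0, 0, 0]
  ]
}}

```text
clock: 23.95
position: [0.5185, 0.3496, 0.0368]
tool_rot: [-3.129, 1.57, -3.09]
force: [1.4, 0.6, 0.9]
grip_width: 0.0
```

{"op": "play_rows", "data": {
  "deltas": [
    [-0.1, 1, 0, 0, 0, 0, 0],
    [0, 1, 0, 0, 0, 0, 0],
    [0, 0, 0, 0, 0, 0, 0]
  ]
}}

```text
clock: 24.32
position: [0.5184, 0.3517, 0.0368]
tool_rot: [3.032, 1.57, 3.072]
force: [0.3, -0.7, -0.1]
grip_width: -0.0002
```

{"op": "play_rows", "data": {
  "deltas": [
    [-0.1, 1, 0, 0, 0, 0, 0],
    [0, 1, 0, 0, 0, 0, 0],
    [0, 0, 0, 0, 0, 0, 0]
  ]
}}

```text
clock: 24.7
position: [0.5183, 0.3535, 0.0368]
tool_rot: [-2.79, 1.57, -2.751]
force: [-0.6, -2.3, -0.6]
grip_width: 0.0001
```

```bash
python3 pin.py|head -1; python3 - <<'E'
from pin2 import *
S[:]=cv2.imread("pics/last.png")
g=cv2.cvtColor(S,cv2.COLOR_BGR2GRAY)
for r in (215,220,225,230): print(r,g[r,300:350:2].tolist())
for y in range(25,44,3): scan(y,[60])
E
```

```text
24.7 [0.5183 0.3535 0.0368] fixture mm [60.  17.3] F [-0.6 -2.3 -0.6] q [-0.23  0.88 -0.73  1.69  0.74  0.87  0.33]
215 [218, 217, 212, 198, 173, 139, 120, 109, 111, 93, 57, 35, 33, 40, 123, 144, 94, 97, 108, 139, 142, 141, 129, 117, 101]
220 [190, 202, 213, 219, 225, 233, 208, 122, 122, 119, 115, 85, 33, 36, 96, 123, 96, 118, 127, 141, 139, 138, 141, 140, 139]
225 [175, 226, 239, 242, 243, 243, 224, 169, 165, 147, 122, 112, 84, 65, 104, 125, 94, 122, 142, 143, 142, 140, 144, 143, 142]
230 [243, 243, 243, 242, 243, 243, 230, 170, 167, 155, 131, 120, 130, 114, 86, 62, 55, 62, 60, 70, 90, 124, 146, 205, 231]
(60, 25) [325. 215.] 0.5 | 
(60, 28) [324. 215.] 0.51 | 
(60, 31) [322. 216.] 0.53 | 
(60, 34) [321. 217.] 0.58 | 
(60, 37) [320. 218.] 0.59 | 
(60, 40) [318. 218.] 0.59 | 
(60, 43) [317. 219.] 0.59 |
```

{"op": "play_rows", "data": {
  "deltas": [
    [0, 1, 0, 0, 0, 0, 0],
    [0, 0, 0, 0, 0, 0, 0]
  ]
}}

```text
clock: 25.0
position: [0.5184, 0.3544, 0.0368]
tool_rot: [-2.658, 1.57, -2.618]
force: [0.8, -3.1, 1.3]
grip_width: -0.0001
```

{"op": "play_rows", "data": {
  "deltas": [
    [0, 1, 0, 0, 0, 0, 0],
    [0, 0, 0, 0, 0, 0, 0]
  ]
}}

```text
clock: 25.25
position: [0.5184, 0.3547, 0.0367]
tool_rot: [-2.082, 1.569, -2.043]
force: [-0.2, -6.3, 2.5]
grip_width: 0.0001
```

The end stop is reached: force is at 6 N and motion stalled. I'll back away, rise clear and check.

{"op": "play_rows", "data": {
  "deltas": [
    [0.1, -3, 0, 0, 0, 0, 0],
    [0.5, -10, 0, 0, 0, 0, 0],
    [0.5, -10, 0, 0, 0, 0, 0],
    [0, 0, 25, 0, 0, 0, 0],
    [0, 0, 50, 0, 0, 0, 0],
    [-10, -5, 50, 0, 0, 0, 0],
    [-30, -10, 50, 0, 0, 0, 0],
    [-40, -10, 40, 0, 0, 0, 0]
  ]
}}

```text
clock: 26.25
position: [0.4384, 0.3079, 0.2551]
tool_rot: [0.784, 1.569, 0.823]
force: [-0.3, 0.3, 1.1]
grip_width: -0.0
```

```bash
python3 pin.py; python3 - <<'E'
from pin2 import *
S[:]=cv2.imread("pics/last.png")
for x in (56,60,64): scan(28,[x]);scan(32,[x]); scan(36,[x]); scan(40,[x])
T=np.ascontiguousarray(vision.grab_frame("top")[...,::-1]); cv2.imwrite("pics/topl.png",T); T0=cv2.imread("pics/top0.png")
# top-camera checks: block centroid (white blob) before/after, other things by template
for n,I in (("before",T0),("after",T)):
    g=cv2.cvtColor(I,cv2.COLOR_BGR2GRAY)
    col=g[125:182,318:330].mean(1).round().astype(int); print(n,"block column rows 125..182",col.tolist())
for n,(c,r,h) in dict(pot=(259,142,19),cap=(260,207,19),tape=(389,200,16)).items():
    t=T0[r-h:r+h,c-h:c+h]; m=cv2.matchTemplate(T[r-h-12:r+h+12,c-h-12:c+h+12],t,cv2.TM_CCOEFF_NORMED); _,v,_,l=cv2.minMaxLoc(m); print(n,round(v,2),np.array(l)-12)
E
```

```text
26.25 [0.4384 0.3079 0.2551] fixture mm [-22.1 -24.1] F [-0.3  0.3  1.1] q [-0.03  0.5  -0.95  1.78  0.45  1.1   0.47]
score 0.58 pin top px [317.7 218.5] fixture [60.7 41. ]
block shift mm 0.8403850197792053 [7.6 1.9]
(56, 28) [326. 216.] 0.28 | 
(56, 32) [324. 217.] 0.35 | 
(56, 36) [322. 218.] 0.48 | 
(56, 40) [320. 219.] 0.55 | 
(60, 28) [324. 215.] 0.35 | 
(60, 32) [322. 216.] 0.48 | 
(60, 36) [320. 217.] 0.55 | 
(60, 40) [318. 218.] 0.63 | 
(64, 28) [322. 215.] 0.44 | 
(64, 32) [320. 216.] 0.6 | 
(64, 36) [318. 217.] 0.63 | 
(64, 40) [317. 218.] 0.63 | 
before block column rows 125..182 [211, 212, 201, 126, 99, 96, 95, 119, 195, 228, 230, 228, 229, 229, 229, 229, 230, 230, 230, 230, 230, 229, 229, 230, 231, 232, 232, 232, 232, 231, 232, 233, 234, 234, 235, 234, 232, 219, 172, 104, 108, 97, 83, 87, 94, 94, 95, 94, 95, 95, 95, 95, 94, 95, 94, 93, 78]
after block column rows 125..182 [217, 217, 225, 235, 234, 233, 233, 233, 233, 234, 235, 234, 234, 234, 234, 234, 234, 235, 236, 236, 237, 236, 236, 236, 237, 237, 238, 238, 239, 238, 232, 215, 136, 91, 55, 83, 155, 176, 125, 91, 119, 158, 161, 161, 161, 160, 159, 160, 160, 158, 159, 159, 159, 157, 156, 156, 155]
pot 1.0 [0 0]
cap 1.0 [0 0]
tape 0.76 [0 0]
```

```bash
python3 -c "
from workcell import workorder; print(workorder.job_done())"
```

```text
the job is handed in; nothing more can be done
None
```

I pushed the pin with shut fingertips along the long leg to the corner and then sideways to the end of the short leg. I backed off clear of everything and handed the job in at about 26 s of robot time; no verdict is reported.

**Last checks:**
- **Pin:** it stalled at both ends of travel, with the force rising to 11 N at the corner and 6 N at the end. The scene image put it at about (60.7, 41) mm in the fixture frame. The slot allows at most 37.5 mm in y, so that reading is a few mm high (weak match, score 0.58). The stall itself supports it being at the end.
- **Block:** in the top view the gap to the end stop is gone and the near edge moved about 12 mm. The scene template gave only 7.6 mm; I trust the top view more.
- **Jaw:** its travel was not measured directly; I inferred it from the pin reaching the corner stop and the block closing its gap.
- **Bystanders:** the grease pot and end cap matched with no shift. The tape roll also showed none, but with a weaker match (0.76).
- **Near a limit:** joint 6 read 1.933 rad against the listed 1.93 while I was looking for the hanging hose and air gun, so it may count as just past its range.
- **Pictures:** I used all 12 picture views, so the last checks were by pixel measurements alone.

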